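Close the welding consumables tray: tuck the sprung cover beneath its lip

TASK

Close the green consumables tray on the welding bench: with your fingertips on the outer face of its yellow hinged cover, fold the cover down flat over the tray, then push it along until its free edge is tucked fully home beneath the red retaining lip, so that it stays shut when you take your hand away. Only push the cover: do not pinch it or touch its white inner face, and do not lift or shift the things in the tray or on the bench around it.

Things in the scene. Friction and masses are not known exactly. Their poses are not given: they have to be found in the camera images.
- tray: Green consumables tray bolted to the bench on a dark 170 x 210 mm base plate; walls up to 50 mm high. Origin: centre of the base plate's underside, at bench height. Its x axis is parallel to the cover's hinge line, its y axis points from the hinge side to the lip side, z is up. The hinge line is at local y = -80 mm (plus the value of joint carriage), z = 53 mm; the lip is at local y = +56 to +88 mm. The cover is centred on local x = 0.
- cover (a joint): Angle of the yellow cover about its hinge line: 0 = flat over the tray (its stop), pi/2 = upright. A stiff sheet 110 mm wide (along tray x), 130 mm from hinge line to free edge, 3 mm thick, its outer face 3 mm off the hinge line. Friction holds it where it starts, but a light spring pushes it back up (to about 0.9 rad) when it is let go folded and not tucked; folding it takes about 3 N at 65 mm from the hinge line.
- carriage (a joint): How far (m) the cover with its hinge line has slid in its slots towards the lip, along tray +y: 0 = fully back (the free edge just clears the lip when folding), 0.024 = fully home, free edge about 18 mm beneath the lip. Friction of about 4 N, it stays where it is left. Untucked and folded flat, the free edge lies 4 to 6 mm short of the lip's front.
- press_spot (a point): Point on the outer face of the cover, on its centre line, 60 mm from the hinge line. A black wedge-shaped thumb rib stands on the outer face beyond it: 90 mm wide, 9 mm high, its steep face looks to the hinge and lies 80 mm from the hinge line (20 mm beyond this point); from there it slopes away to nothing at 107 mm. The face between hinge and rib is bare.
- cover_edge (a point): Middle of the cover's free edge, 130 mm from the hinge line.
- lip_front (a point): Middle of the front (hinge-facing) edge of the red retaining lip, a fixed 110 mm wide plate over the tray's end. Its underside is 60 mm above the bench, 4 mm above the outer face of the cover lying flat; its first 9 mm are turned up to 66 mm as a lead-in; its top is at most 70 mm above the bench.
- liner: White liner on the inner face of the cover (the face towards the tray), 80 x 90 x 2 mm; its origin is on the hinge line. The fingers must not touch it.
- tip_tin: low round aluminium tin with blue lid inside the tray, 41 mm diameter, 30 mm high; origin at the centre of its underside
- nozzle: copper gas nozzle standing inside the tray, 22 mm diameter, 34 mm high; origin at the centre of its underside
- magnet: loose red and steel triangular welding magnet, about 80 x 80 x 20 mm, beside the tray on its local +x side; origin at its middle, on the bench
- tip_jar: loose small amber jar with black lid, 44 mm diameter, 55 mm high, beside the tray on its local -x side; origin at the centre of its underside
- spray_can: loose blue spray can, 54 mm diameter, 150 mm high; origin at the centre of its underside
- mug: loose white mug, 80 mm diameter, 90 mm high; origin at the centre of its underside
- chip_hammer: loose hammer lying on the bench, 260 mm long along its x axis; origin at its middle, on the bench
- clamp: loose screw clamp with orange handle lying on the bench, about 230 x 100 x 22 mm; origin at the middle of its bar, on the bench
Mind the look-alikes: they are no part of the job. Of the things shaped like the magnet, the red one is meant. There is more than one size of the tip_jar; the job needs the larger.

How it is judged:
On the way, in this order (a step that is already met when the one before it is completed fails the run):
1. the cover is folded flat over the tray, not yet slid under the lip (value of joint cover below 0.1 rad and value of joint carriage below 0.015 m), for 0.05 s.
2. the cover is slid so that its free edge is beneath the lip (value of joint cover below 0.08 rad and value of joint carriage above 0.018 m), for 0.2 s.
At the end, for the whole second after the job is handed in: The cover lies flat (within 0.08 rad), slid at least 18 of its 24 mm towards the lip so that its free edge is held beneath the lip (edge lower than 61 mm), at rest; the things in and around the tray stand within 20 mm of where they were and upright (within 0.3 rad) (all of step 2 and velocity of joint cover between -0.05 and 0.05 rad/s and height (world z) of cover_edge below 0.061 m and distance of each of tip_tin, nozzle, magnet, tip_jar, spray_can, mug, chip_hammer, clamp from where it was at the start of the episode below 0.02 m and angle between each of tip_tin, nozzle, magnet, tip_jar, spray_can, mug, chip_hammer, clamp's own z axis and vertical below 0.3 rad); the robot touches nothing.
It fails at once if the cover is pinched: a finger presses on its white inner face (contact force between the fingers and liner above 0.5 N).
It fails at once if a thing in or beside the tray is lifted, carried, shifted by more than 25 mm or tipped over (distance of any of tip_tin, nozzle, magnet, tip_jar, spray_can, mug, chip_hammer, clamp from where it was at the start of the episode above 0.025 m or angle between any of tip_tin, nozzle, magnet, tip_jar, spray_can, mug, chip_hammer, clamp's own z axis and vertical above 0.5 rad).
It also fails if it takes over 40 s, if anything falls off the work surface, if the arm or the gripper's body presses on something with over 40 N, if the wrist force passes 120 N, or if a joint passes its speed limit or range.

ROBOT

A 6-joint arm with a two-finger parallel gripper is mounted at the origin on the work surface. World frame = base frame: x ahead of the robot, y to its left, z up, the work surface at z = 0. Lengths are in m, angles in rad, forces in N, time in s.
With the tool pointing down it reaches from about 0.35 to 0.975 m from the base axis. Payload 4.9 kg.
Tool frame: the origin (TCP) lies at the very end of the fingers, on their centre line; the grasp point (between the pads) lies 19 mm behind it; z points along the fingers, x is the direction in which the jaws open and shut, and the axes are right-handed (so a half turn about z gives the same grasp; the last joint's range is limited). The gripper opens to 85 mm and grips with 20 to 120 N. Pads are 22 mm wide; open, the fingers measure 114 mm over their backs; the gripper's body (76 mm by 85 mm) begins 54 mm behind the grasp point. The pads swing forward as they close: fully open they stand 13 mm farther back than shut.
Start: joints at [1.196, 0.053, 1.613, -0, 1.476, -0.119], TCP at [0.158, 0.605, 0.231] pointing down, gripper open.
Joint ranges: [-3.01, 3.01], [-1.01, 2.22], [0.06, 2.58], [-1.02, 4.17], [0.09, 2.62], [-3.14, 3.14]. Speed limits (rad/s): [2.57, 2.57, 3.14, 3.14, 3.14, 3.14].

INTERFACE

Orientations are given as a rotation vector (axis times angle).
In Python, from station import readout, viewer, ctrl, nets gives the robot as it stands. The module is installed in compiled form; this text tells all that it offers.
- The arm moves only by the tool step_arm, never from a script. Its argument "moves" is a list that holds one entry, the list of rows, each a list of 4 numbers: the shift along the world's x, y, z in cm, then the turn about the world's z in rad. In form: [[[dx, dy, dz, yaw], ...]]. A call has 1 to 10 rows; each row shifts and turns the commanded pose from where the row before left it; what a row does not reach is not made up. A row lasts 1/12 s, in which the tool goes at most 41.7 mm and 7.16 degrees, less where a joint would pass 70% of its speed; a pose out of reach is approached as far as the arm can. A call is refused whole if a number of a shift passes 4.17 or a number of a turn 0.125, either way. A call with a gripper value outside its range is refused whole. "grip" is the closure, from 0 (fully open) to 1 (shut), set as the call begins (left out, the last holds). The fingers move at their own pace and stop on an object; "squeeze" is the grip in N (left out, the last holds). Time passes only in rows, so rows that do not move let the fingers close. It gives the time, the measured TCP pose, the force and the opening at its end, in the units of the state.
- readout.get_obs(): the state, without advancing time (a new reading comes with each control period).
- viewer.get_image(name): name is "scene" or "top"; returns the picture (384x512x3 uint8, blue, green, red); there is no depth.
- viewer.calibration(name): a dict with "camera_matrix" (3x3 intrinsics, pixels), "R" (3x3) and "t" (3): a world point X has camera coordinates R X + t. Camera axes: x right, y down, z forward; pixel columns grow to the right and rows downward; lengths in m; the calibration is good to about 2 mm. A picture is of the moment at which its call begins. calibration takes no time and is no camera call.
- ctrl.finish_job(): hands the job in, once; it reports no verdict.
Trained networks look in the newest picture that a camera, given by its name, has taken for a name from the list of things; names that differ only in an ending like _2 or _b are one class to them, and where a whole thing is asked for, a point or a joint stands for the part that bears it (a point fixed in the world has none). Each returns a list of dicts, best first, with "confidence" (0 to 1); they miss things now and then, are a little off and sometimes report something else, mostly with a low value. They report only what shows in the picture. A call takes as long as a camera call. They do not tell look-alikes from the thing itself.
- nets.masks_of(camera, thing): "region" (384x512 bool, what is visible of it) and "box" ([left, top, right, bottom] in pixels, round what is visible of it).
- nets.pinpoint(camera, thing): "at" ([column, row] in pixels: a listed point, or the origin of a listed thing).
The state is a dict: "t": time; "q": joint angles; "dq": joint speeds; "effort": joint torques, N m; "tool_pos": TCP position; "tool_rot": TCP orientation; "contact_force": force on the tool from outside, world axes, zero at the start; "wrist_torque": the same for the moment, N m; "opening": finger opening in m.
Only numpy, scipy, OpenCV 4.12 (cv2) and the standard library are available. Lean on these libraries where they do the work, as an engineer would, in place of code of your own. Each camera call takes 0.05 s, during which the arm holds its last target. There are 200 camera calls.

## Working session

There is one attempt and no reset: what is moved stays moved. The work goes in short steps, Python scripts to look and compute and a tool call to move; the robot and the scene stay as the last step left them, time stands still between calls to the robot, and variables do not carry over. Pictures are saved under pics/ and viewed, about 8 in all and at most 12, crops included, and the job is handed in when it is done.

Besides the shell and the picture viewer there is one more tool, called after ">>>" by a JSON object that holds its "method" and its "body". step_arm: Moves the arm, as the interface text tells. Its arguments: {"type":"object","properties":{"moves":{"type":"array","items":{"type":"array","items":{"type":"array","items":{"type":"number"}}}},"grip":{"type":"number"},"squeeze":{"type":"number"}},"required":["moves"]}

```bash
mkdir -p pics; cat > h.py <<'E'
import numpy as np, cv2
from station import readout, viewer, ctrl, nets
def ray(cam,uv):
    c=viewer.calibration(cam);K=np.array(c["camera_matrix"]);R=np.array(c["R"]);t=np.array(c["t"])
    d=R.T@np.linalg.inv(K)@np.array([uv[0],uv[1],1.]);return -R.T@t,d
def atz(cam,uv,z):
    o,d=ray(cam,uv);return o+d*(z-o[2])/d[2]
def proj(cam,X):
    c=viewer.calibration(cam);p=np.array(c["R"])@np.array(X)+np.array(c["t"]);p=np.array(c["camera_matrix"])@p;return p[:2]/p[2]
def tri(a,b):
    A=[];B=[]
    for cam,uv in (("scene",a),("top",b)):
        o,d=ray(cam,uv);d=d/np.linalg.norm(d);P=np.eye(3)-np.outer(d,d);A.append(P);B.append(P@o)
    X=np.linalg.solve(sum(A),sum(B));return X
E
python3 - <<'E'
from h import *
np.set_printoptions(precision=3,suppress=True)
a=viewer.get_image("scene");b=viewer.get_image("top")
cv2.imwrite("pics/1.png",cv2.resize(a,(800,600)));cv2.imwrite("pics/2.png",cv2.resize(b,(800,600)))
for n in ["press_spot","cover_edge","lip_front","tray","magnet","tip_jar","spray_can","mug"]:
  for c in("scene","top"):
    print(n,c,[(np.round(r["at"],1),round(r["confidence"],2)) for r in nets.pinpoint(c,n)][:3])
for c in("scene","top"):print(-np.array(viewer.calibration(c)["R"]).T@viewer.calibration(c)["t"])
o=readout.get_obs();print(o["t"],o["tool_pos"],o["tool_rot"],o["contact_force"])
E
```

```text
press_spot scene [(array([232. , 139.2]), 0.75)]
press_spot top [(array([283.6, 194.6]), 0.68)]
cover_edge scene [(array([231.9, 125.4]), 0.88)]
cover_edge top [(array([283.7, 184.6]), 0.8)]
lip_front scene [(array([254.6, 187.8]), 0.68)]
lip_front top [(array([247.3, 184.2]), 0.53)]
tray scene [(array([247.4, 185.3]), 0.97)]
tray top [(array([261.5, 192. ]), 0.75)]
magnet scene [(array([205.5, 214.5]), 0.82), (array([328.1, 224.7]), 0.77)]
magnet top [(array([189.8, 214.8]), 0.78), (array([267.5, 150. ]), 0.62)]
tip_jar scene [(array([282.3, 175.8]), 0.74), (array([308.2, 159.7]), 0.59)]
tip_jar top [(array([239.9, 246.4]), 0.59), (array([247. , 224.6]), 0.51)]
spray_can scene [(array([353. , 343.5]), 0.59)]
spray_can top [(array([119.2, 158.5]), 0.79)]
mug scene [(array([390.7, 277.7]), 0.82)]
mug top [(array([130.1, 215.4]), 0.74)]
[0.976 0.431 1.184]
[ 0.221 -0.044  1.521]
0.9 [0.158 0.605 0.231] [-2.487 -1.92  -0.   ] [ 0.769 -0.263  0.172]
```

View pics/1.png

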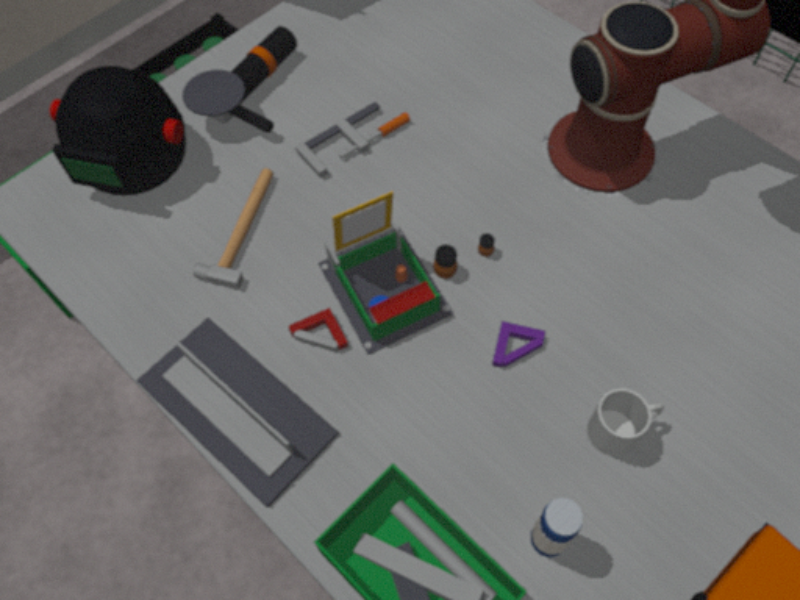

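View pics/2.png

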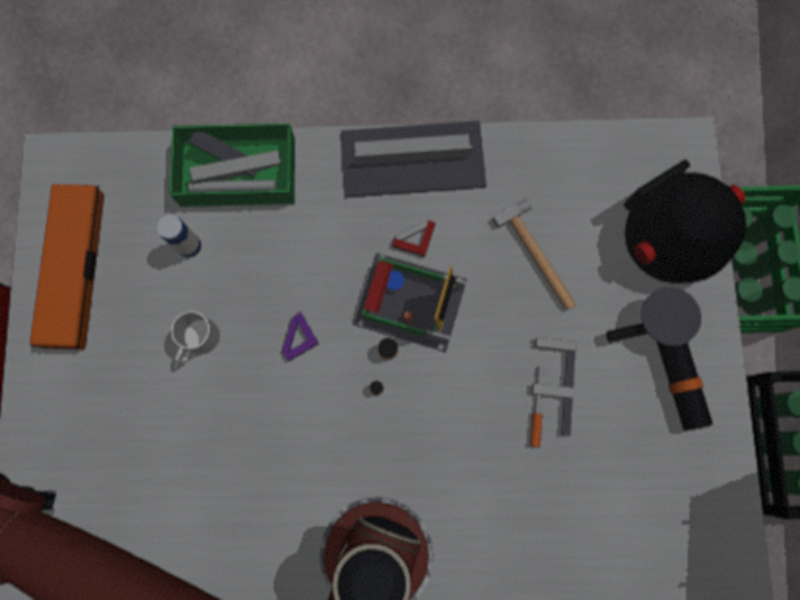

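The scene view shows the cover upright with its white inner face towards the lip: cover edge at about (232,125) and red lip at (255,188) in native pixels. In the top view the cover is at (284,190) and the lip at (243,184).

Look-alikes:
- **Magnet:** the red one at scene (205,214), top (267,150) is meant. The purple one at (328,225) is not.
- **Jar:** the larger one at scene (282,176), top (247,225) is meant. The small one at (308,160) is not.

I only have to avoid touching these.

```bash
python3 - <<'E'
from h import *
np.set_printoptions(precision=4,suppress=True)
pp=tri((232,139.2),(283.6,194.6));ce=tri((231.9,125.4),(283.7,184.6));lf=tri((254.6,187.8),(247.3,184.2));tr=tri((247.4,185.3),(261.5,192))
print("press",pp,"edge",ce,"lip",lf,"tray",tr)
for c,uv in(("scene",(247.4,185.3)),("top",(261.5,192))):print("tray z0",atz(c,uv,0))
for c,uv in(("scene",(254.6,187.8)),("top",(247.3,184.2))):print("lip z.066",atz(c,uv,.066))
for c,a,b in(("scene",(205.5,214.5),(282.3,175.8)),("top",(267.5,150),(247,224.6))):print("mag,jar",atz(c,a,0),atz(c,b,0))
# base plate / dark region mask
for c in("scene","top"):
  m=nets.masks_of(c,"tray")[0];r=m["region"].astype(np.uint8)
  print(c,m["confidence"],m["box"])
  im=viewer.get_image(c)
  cx,cy=(250,180) if c=="scene" else (262,190)
  s=im[cy-60:cy+60,cx-70:cx+70];
  cv2.imwrite(f"pics/crop_{c}.png",cv2.resize(s,(700,600),interpolation=cv2.INTER_CUBIC))
a=cv2.imread("pics/crop_scene.png");b=cv2.imread("pics/crop_top.png")
cv2.imwrite("pics/3.png",np.hstack([cv2.resize(a,(400,343)),cv2.resize(b,(400,343))]))
E
```

```text
press [ 0.4988 -0.1535  0.1221] edge [ 0.5094 -0.1439  0.2042] lip [ 0.544  -0.0343  0.0645] tray [ 0.5287 -0.0813  0.0022]
tray z0 [ 0.5267 -0.0802  0.    ]
tray z0 [ 0.5306 -0.0833  0.    ]
lip z.066 [ 0.5439 -0.0325  0.066 ]
lip z.066 [ 0.5445 -0.0355  0.066 ]
mag,jar [ 0.6709 -0.0975  0.    ] [ 0.4357 -0.0306  0.    ]
mag,jar [ 0.68   -0.1084  0.    ] [ 0.4191 -0.0311  0.    ]
scene 0.65 [203.3, 122.9, 289.3, 226.4]Traceback (most recent call last):
  File "<stdin>", line 10, in <module>
IndexError: list index out of range
```

```bash
cat > fit.py <<'E'
from h import *
from scipy.optimize import least_squares
def pose(p,L): 
    c,s=np.cos(p[2]),np.sin(p[2]);return np.array([p[0]+c*L[0]-s*L[1],p[1]+s*L[0]+c*L[1],L[2]])
def cov(p,r,o=.003,x=0): # point at distance r from hinge, offset o on outer face
    a=p[3];return pose(p,[x,-.08+r*np.cos(a)+o*-0+(-0+0)-0*o+(o*-np.sin(a)),.053+r*np.sin(a)+o*np.cos(a)])
E
python3 - <<'E'
from fit import *
np.set_printoptions(precision=4,suppress=True)
pts=[("scene",(232,139.2),"p"),("top",(283.6,194.6),"p"),("scene",(231.9,125.4),"e"),("top",(283.7,184.6),"e"),
("scene",(254.6,187.8),[0,.056,.066]),("top",(247.3,184.2),[0,.056,.066]),("scene",(247.4,185.3),[0,0,0]),("top",(261.5,192),[0,0,0])]
k=.64 # native/800
for uv,L in(((375,255),[.085,.105,.004]),((468,278),[.085,-.105,.004]),((446,350),[-.085,-.105,.004]),((355,325),[-.085,.105,.004])): pts.append(("top",(uv[0]*k,uv[1]*k),L))
for uv,L in(((372,351),[.085,.105,.004]),((452,313),[-.085,.105,.004])): pts.append(("scene",(uv[0]*k,uv[1]*k),L))
# cover free-edge corners, scene
for uv,x in(((333,213),.055),((392,195),-.055)):pts.append(("scene",(uv[0]*k,uv[1]*k),x))
def X(p,L):
    if isinstance(L,str): return cov(p,.06 if L=="p" else .13)
    if isinstance(L,float): return cov(p,.13,0.0015,L)
    return pose(p,L)
f=lambda p:np.concatenate([proj(c,X(p,L))-uv for c,uv,L in pts])
s=least_squares(f,[.529,-.08,-.25,1.5],loss="soft_l1")
print(s.x,s.fun.reshape(-1,2))
np.save("p.npy",s.x);p=s.x
print("edge",cov(p,.13),"press",cov(p,.06),"hinge",cov(p,0,0),"lip",pose(p,[0,.056,.066]))
ims=[]
for c in("scene","top"):
  im=cv2.resize(viewer.get_image(c),None,fx=4,fy=4,interpolation=cv2.INTER_CUBIC)
  dr=lambda Q,col:cv2.polylines(im,[np.int32([(proj(c,q)+.5)*4 for q in Q])],True,col,1)
  dr([pose(p,[a*.085,b*.105,.002]) for a,b in((1,1),(1,-1),(-1,-1),(-1,1))],(255,255,0))
  dr([cov(p,r,.0,x) for r,x in((0,.055),(.13,.055),(.13,-.055),(0,-.055))],(255,0,255))
  dr([pose(p,[x,y,.066]) for x,y in((.055,.056),(.055,.088),(-.055,.088),(-.055,.056))],(0,255,255))
  cx,cy=(250,180) if c=="scene" else (262,190)
  ims.append(im[(cy-70)*4:(cy+70)*4,(cx-50)*4:(cx+50)*4])
cv2.imwrite("pics/3.png",np.hstack(ims))
E
```

```text
[ 0.526  -0.086  -0.3114  1.4335] [[-0.0725  2.5273]
 [ 2.1229 -1.744 ]
 [-0.0395  3.4386]
 [ 0.645   2.8445]
 [ 0.1533 -0.2286]
 [-0.8297  0.4288]
 [-1.275  -1.4033]
 [ 0.8359  1.2984]
 [ 0.1779 -1.5475]
 [-0.9776  0.436 ]
 [-0.2384  1.413 ]
 [-1.4515 -0.0431]
 [-2.4816  1.3695]
 [ 1.478  -0.7357]
 [-0.4997  1.3399]
 [ 0.361  -3.6938]]
edge [ 0.506  -0.148   0.1822] press [ 0.5031 -0.1572  0.1128] hinge [ 0.5015 -0.1622  0.053 ] lip [ 0.5431 -0.0327  0.066 ]
```

View pics/3.png

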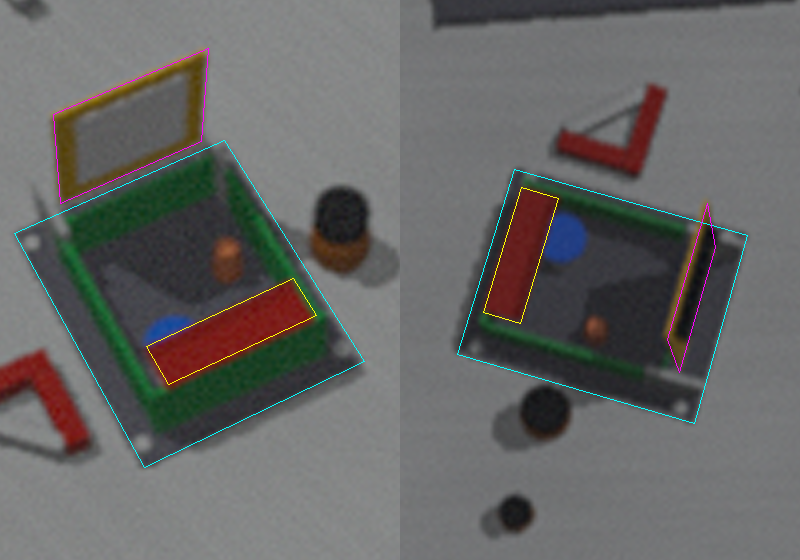

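The overlaid fit matches both views: cover outline at left (55..208, 50..200), lip and base plate aligned. I take it as good to a few mm. Next I go over the bench with the gripper shut, then turn it so the jaw axis is parallel to the hinge.

>>> {"method": "step_arm", "body": {"moves": [[[2.8,-3.0,0.3,-0.125],[2.8,-3.0,0.3,-0.125],[2.8,-3.0,0.3,-0.125],[2.8,-3.0,0.3,-0.125],[2.8,-3.0,0.3,-0.125],[2.8,-3.0,0.3,-0.125],[2.8,-3.0,0.3,-0.125],[2.8,-3.0,0.3,-0.125],[2.8,-3.0,0.3,-0.125],[2.8,-3.0,0.3,-0.125]]], "grip": 1}}

```text
t: 1.98
tool_pos: [0.4392, 0.303, 0.2618]
tool_rot: [-3.14, -0.092, -0.001]
contact_force: [0.5, 1.0, -0.2]
opening: 0.0
```

>>> {"method": "step_arm", "body": {"moves": [[[0.4,-4.0,0,-0.125],[0.4,-4.0,0,-0.125],[0.4,-4.0,0,-0.125],[0.4,-4.0,0,0],[0.4,-4.0,0,0],[0.4,-4.0,0,0],[0.4,-4.0,0,0],[0.4,-4.0,0,0],[0.4,-4.0,0,0],[0.4,-4.0,0,0]]]}}

```text
t: 2.82
tool_pos: [0.4779, -0.0974, 0.2617]
tool_rot: [3.104, -0.485, 0.002]
contact_force: [1.2, -0.4, -0.5]
opening: 0.0
```

>>> {"method": "step_arm", "body": {"moves": [[[0.3,-3.6,0,0],[0.3,-3.6,0,0],[0.4,-3.6,0,0],[0,0,-2.5,0],[0,0,-2.5,0],[0,0,-2.5,0],[0,0,-2,0],[0,0,0,0]]]}}

```text
t: 3.48
tool_pos: [0.4853, -0.2019, 0.161]
tool_rot: [-3.1, 0.485, 0.013]
contact_force: [-1.0, 0.3, -1.2]
opening: -0.0003
```

```bash
cat > look.py <<'E'
import sys
from fit import *
np.set_printoptions(precision=4,suppress=True)
o=readout.get_obs();p=np.load("p.npy");t=np.array(o["tool_pos"])
d=t[:2]-p[:2];c,s=np.cos(p[2]),np.sin(p[2])
print("t",o["t"],"tool",t,"local",c*d[0]+s*d[1],-s*d[0]+c*d[1],"F",np.array(o["contact_force"]))
ims=[]
for cam in("scene","top"):
  im=viewer.get_image(cam)
  cx,cy=(250,170) if cam=="scene" else (267,190)
  ims.append(cv2.resize(im[(cy-70):(cy+70),(cx-50):(cx+50)],None,fx=4,fy=4,interpolation=cv2.INTER_CUBIC))
cv2.imwrite(sys.argv[1],np.hstack(ims))
E
python3 look.py pics/4.png
```

```text
t 3.4833 tool [ 0.4853 -0.2019  0.161 ] local -0.0032194406015640456 -0.12280413252643273 F [-0.9834  0.3329 -1.2367]
```

View pics/4.png

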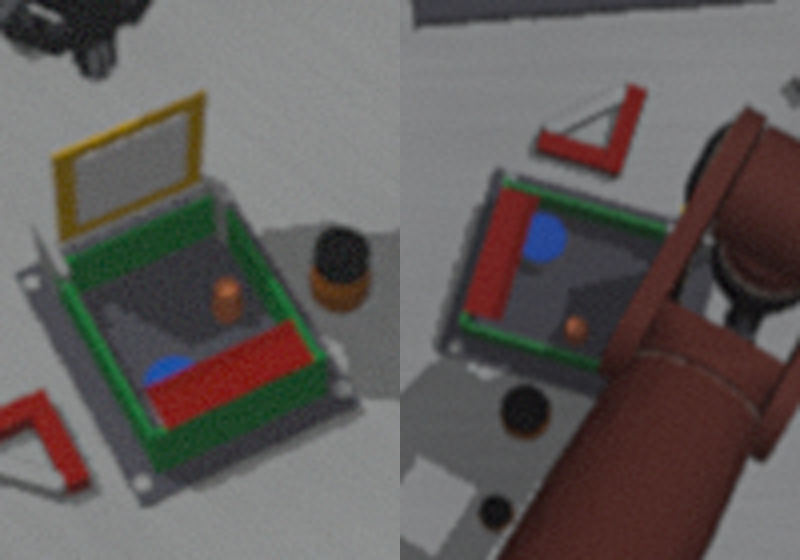

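The gripper is behind the cover at crop (95,60). The cover is still upright and untouched at (130,160). I start the fold near the free edge, above the rib.

>>> {"method": "step_arm", "body": {"moves": [[[0.61,1.9,0.8,0],[0.46,1.43,0,0],[0.31,0.95,0,0],[0.4,1.24,-0.3,0],[0.4,1.24,-0.3,0],[0.32,1.0,-0.5,0],[0.32,1.0,-0.5,0],[0,0,0,0]]]}}

```text
t: 4.25
tool_pos: [0.5159, -0.1137, 0.1565]
tool_rot: [-3.103, 0.482, 0.004]
contact_force: [-0.2, 0.4, -0.4]
opening: 0.0003
```

```bash
python3 look.py pics/5.png
```

```text
t 4.25 tool [ 0.5159 -0.1137  0.1565] local -0.001113750168978151 -0.029441261406916823 F [-0.2165  0.4062 -0.379 ]
```

View pics/5.png

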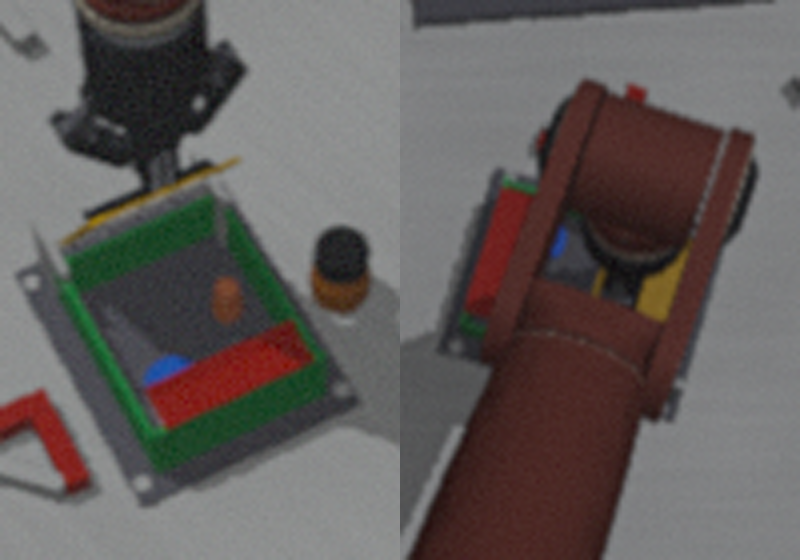

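The cover now looks edge-on to the scene camera, from (65,240) to (240,160). That means an angle of about 1.0 rad. I back off and lower the tip behind the rib.

>>> {"method": "step_arm", "body": {"moves": [[[-0.32,-1.0,0.5,0],[-0.64,-2.0,0,0],[-0.32,-0.95,0,0],[0,0,0,0],[0,0,-1.6,0],[0,0,-1.5,0],[0,0,-1.5,0],[0,0,0,0]]]}}

```text
t: 5.02
tool_pos: [0.5013, -0.1544, 0.1139]
tool_rot: [-3.102, 0.486, 0.009]
contact_force: [-0.9, 0.6, -1.1]
opening: -0.0003
```

```bash
python3 look.py pics/6.png
```

```text
t 5.0167 tool [ 0.5013 -0.1544  0.1139] local -0.0025473656045115756 -0.07266344214026255 F [-0.8646  0.6242 -1.1162]
```

View pics/6.png

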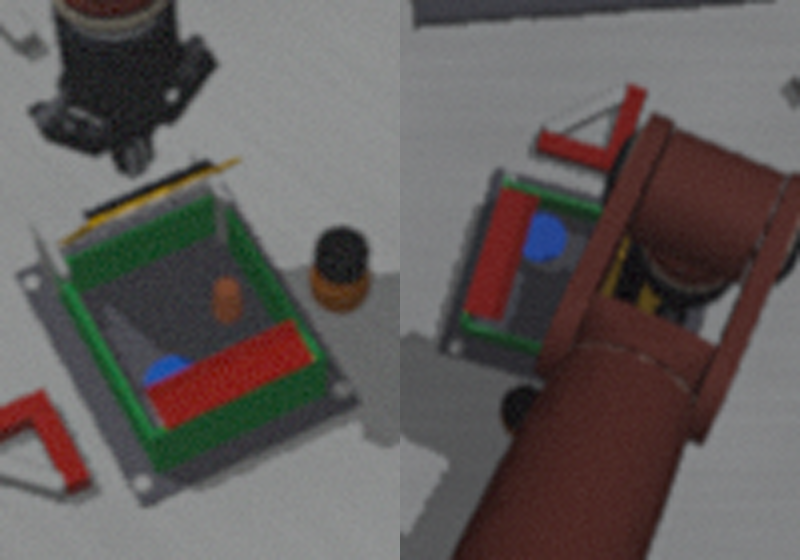

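The cover stayed put, with its rib visible at (150,185), and the fingertips are behind it. Now I fold it down on the bare face.

>>> {"method": "step_arm", "body": {"moves": [[[0.37,1.14,-0.8,0],[0.31,0.95,-0.8,0],[0.18,0.57,-0.7,0],[0.15,0.48,-0.7,0],[0.11,0.33,-0.75,0],[0.08,0.24,-0.75,0],[0,0,0,0]]]}}

```text
t: 5.7
tool_pos: [0.5148, -0.1171, 0.0704]
tool_rot: [-3.103, 0.484, 0.004]
contact_force: [-0.5, -0.0, -0.2]
opening: 0.0002
```

```bash
python3 look.py pics/7.png
```

```text
t 5.7 tool [ 0.5148 -0.1171  0.0704] local -0.001132286002647847 -0.03306901620331606 F [-0.4875 -0.0052 -0.1639]
```

View pics/7.png

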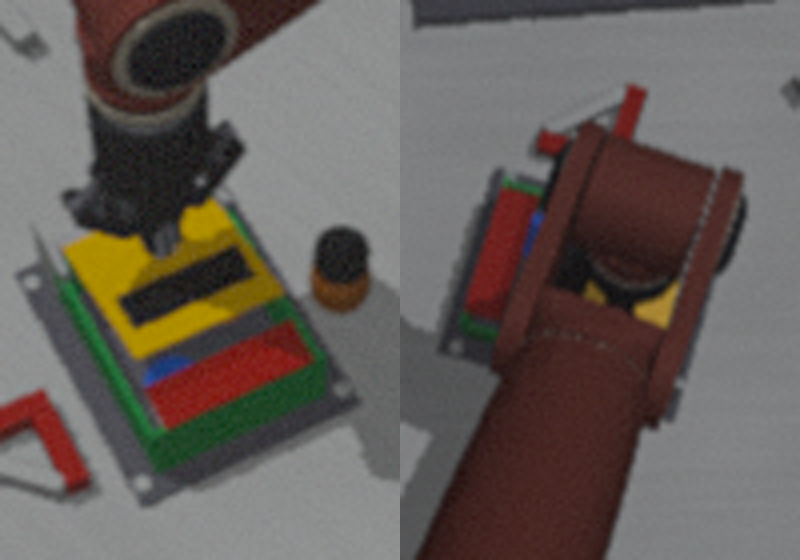

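The cover is nearly down. The finger sits behind the rib at (165,240) and the free edge is short of the lip. Now I press it flat.

>>> {"method": "step_arm", "body": {"moves": [[[0.05,0.15,-0.6,0],[0.03,0.1,-0.5,0],[0,0,-0.3,0],[0,0,-0.2,0],[0,0,0,0],[0,0,0,0]]]}}

```text
t: 6.3
tool_pos: [0.5162, -0.1156, 0.056]
tool_rot: [3.104, -0.485, -0.0]
contact_force: [-0.0, 0.1, 1.5]
opening: -0.0001
```

```bash
python3 look.py pics/8.png
```

```text
t 6.3 tool [ 0.5162 -0.1156  0.056 ] local -0.00019529250268974022 -0.031209729927245855 F [-0.0396  0.0794  1.5181]
```

View pics/8.png

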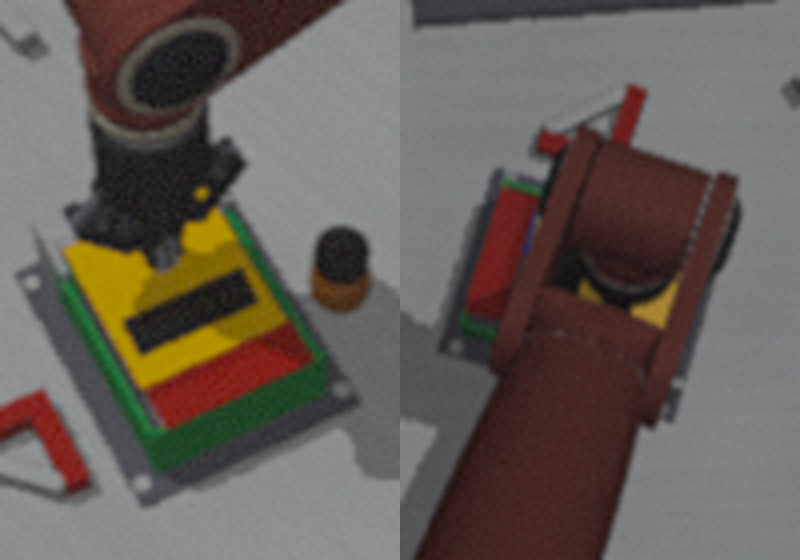

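The cover lies flat. Its free edge is at (145,388)-(290,325), right at the front of the lip. I press a touch more and check the force.

>>> {"method": "step_arm", "body": {"moves": [[[0,0,-0.15,0],[0,0,0,0]]]}}

```text
t: 6.57
tool_pos: [0.5163, -0.1157, 0.0552]
tool_rot: [3.104, -0.485, -0.0]
contact_force: [-1.2, 2.0, 4.3]
opening: 0.0004
```

>>> {"method": "step_arm", "body": {"moves": [[[0.15,0.48,-0.1,0],[0.15,0.48,0,0],[0.15,0.48,0,0],[0.15,0.48,0,0],[0,0,0,0]]]}}

```text
t: 6.98
tool_pos: [0.5232, -0.0966, 0.0545]
tool_rot: [3.103, -0.484, 0.003]
contact_force: [0.4, -1.2, 5.8]
opening: -0.0004
```

>>> {"method": "step_arm", "body": {"moves": [[[0.15,0.48,0,0],[0.15,0.48,0,0],[0.15,0.48,0,0],[0,0,0,0]]]}}

```text
t: 7.32
tool_pos: [0.5275, -0.0816, 0.0541]
tool_rot: [3.104, -0.484, 0.002]
contact_force: [-0.3, -1.9, 5.2]
opening: 0.0002
```

>>> {"method": "step_arm", "body": {"moves": [[[0.12,0.38,0,0],[0.12,0.38,0,0],[0,0,0,0]]]}}

```text
t: 7.57
tool_pos: [0.5299, -0.0741, 0.0541]
tool_rot: [3.104, -0.484, 0.002]
contact_force: [0.9, -2.1, 5.8]
opening: 0.0003
```

```bash
python3 look.py pics/9.png
```

```text
t 7.5667 tool [ 0.5299 -0.0741  0.0541] local 6.922126104008837e-05 0.012480302944248756 F [ 0.8783 -2.0646  5.79  ]
```

View pics/9.png

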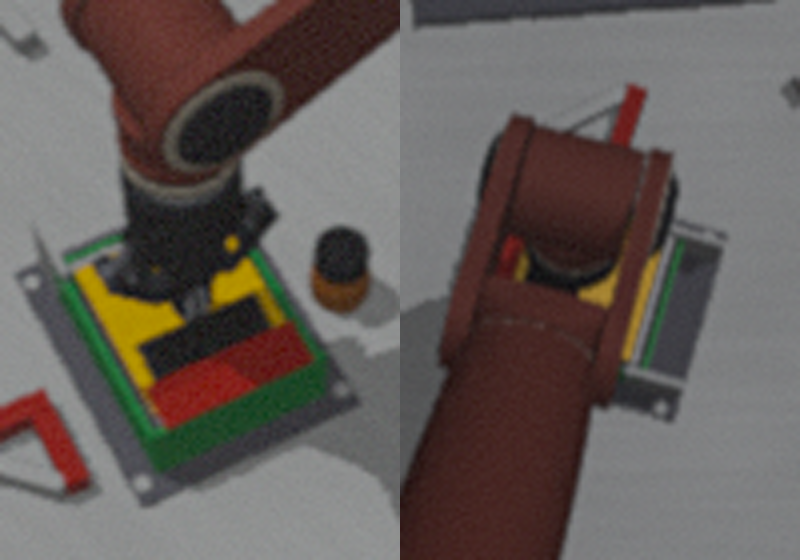

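The cover has gone under the lip: the rib front is now close to the lip, and the hinge side has moved off to (75,265). I push on in small steps until the stop shows in the force.

>>> {"method": "step_arm", "body": {"moves": [[[0.08,0.25,0,0],[0.05,0.15,0,0],[0,0,0,0]]]}}

```text
t: 7.92
tool_pos: [0.5306, -0.0717, 0.054]
tool_rot: [3.101, -0.483, 0.001]
contact_force: [-1.7, -8.4, 5.4]
opening: 0.0002
```

>>> {"method": "step_arm", "body": {"moves": [[[0.06,0.2,0,0],[0,0,0,0]]]}}

```text
t: 8.08
tool_pos: [0.5307, -0.0715, 0.0538]
tool_rot: [3.097, -0.482, -0.0]
contact_force: [-3.0, -14.0, 4.3]
opening: 0.0002
```

The tip has stopped and the force has risen to 14 N, so the cover is at its stop. I relieve the push, lift off and retreat.

>>> {"method": "step_arm", "body": {"moves": [[[-0.11,-0.35,0.15,0],[-0.05,-0.15,0.5,0],[0,0,2,0],[0,0,4,0],[0,0,4,0],[0,0,4,0],[-1.2,-3.8,0,0],[-1.2,-3.8,0,0],[-1.2,-3.8,0,0],[-1.2,-3.8,0,0]]]}}

```text
t: 8.92
tool_pos: [0.4806, -0.2253, 0.1997]
tool_rot: [-3.102, 0.482, 0.001]
contact_force: [-0.3, -0.6, -1.5]
opening: 0.0
```

```bash
python3 look.py pics/10.png; python3 -c "
from fit import *
p=np.load('p.npy').copy();p[3]=0
for c in('scene','top'):
  print(c,[(n,[(np.round(r['at'],1),round(r['confidence'],2)) for r in nets.pinpoint(c,n)[:1]]) for n in('press_spot','cover_edge')],'expected home press',proj(c,pose(p,[0,.004,.056])),'unslid',proj(c,pose(p,[0,-.02,.056])))
"
```

```text
t 8.9167 tool [ 0.4806 -0.2253  0.1997] local -0.0004994019799176158 -0.14653102997791922 F [-0.329  -0.6449 -1.5256]
scene [('press_spot', [(array([245.7, 175.5]), 0.74)]), ('cover_edge', [(array([256.5, 193.9]), 0.63)])] expected home press [246.01218863 174.73183958] unslid [242.04224838 168.12588446]
top [('press_spot', [(array([260.4, 187.5]), 0.64)]), ('cover_edge', [(array([238.9, 181.6]), 0.63)])] expected home press [261.55200288 189.6326548 ] unslid [268.51824875 191.64862539]
```

View pics/10.png

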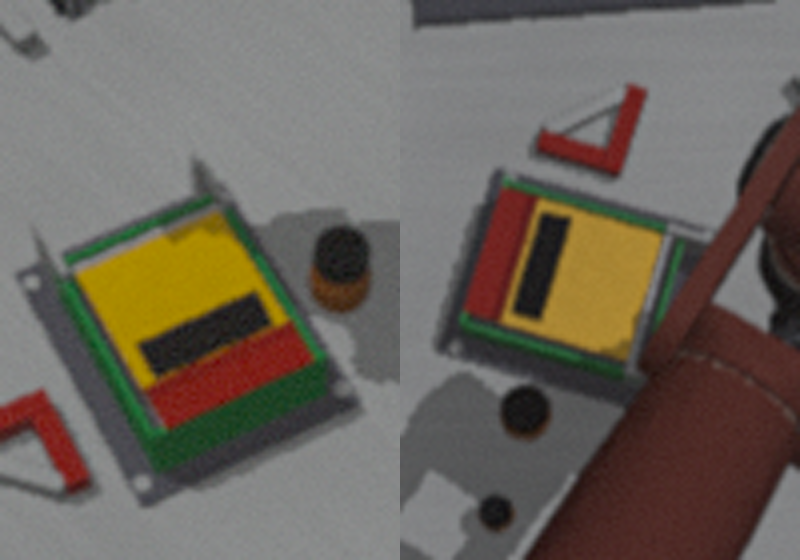

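The cover stays flat with its edge under the lip, at scene crop (150,388)-(290,325). The press spot is within about 1-2 px of the fully-home prediction, and the magnet and jar have not moved.

```bash
python3 -c "
from h import *
print(ctrl.finish_job())"
```

```text
the job is handed in; nothing more can be done
None
```

I closed the tray and handed the job in at about 9 s of the 40 s allowed. The hand-in reports no verdict.

**What I did:** With the gripper shut, I pushed the outer face near the free edge until the cover leaned to about 1.0 rad. I then moved the fingertips to the bare face behind the rib and folded the cover flat. Keeping a light press of about 5 N, I pushed against the rib until the stop showed. At that point the tip stopped moving and the push force rose to 14 N. I then lifted clear and backed away.

**Last checks, with the hand away:**
- **Cover:** it stayed flat with its edge under the red lip. The detected press spot was within about 1–2 px of where it should be fully home; the cover had moved about 7 px from the unslid position.
- **Surroundings:** the magnet and jar beside the tray show no visible shift. The tin and nozzle were hidden under the closed cover, so I could not see them at the end. I did not check the can, mug, hammer and clamp again afterwards; the arm did not work near them.
- **Failed or disagreeing:** one network call, the tray mask in the top view, found nothing. I fitted the tray pose from the detected points and the plate and cover corners instead, with errors of up to about 4 px.

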